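# Unbolt and switch on the microscope bench power box

## Task

Switch on the power box on the microscope bench. First draw back the barrel bolt that blocks its black toggle: lift the red bolt handle out of its notch, slide the bolt away from the toggle and let the handle drop fully down into the free notch. Then push the toggle, firmly but without hammering or forcing it, over its snap point away from the robot until it clicks over and stays, leaving the bolt drawn back and the glassware and slide box beside it undisturbed.

Things in the scene. Friction and masses are not known exactly. Their poses are not given: they have to be found in the camera images.
- power_box: Grey power box fixed to the bench, 200 (x) by 360 (y) by 60 mm high. Origin: centre of its underside; z up, x across it away from the robot, y along its length towards the toggle. Offsets in these notes are in this frame (mm). On its top: the toggle at its +y end, and a steel barrel bolt, a 12 mm rod parallel to y (axis at x = 0, z = 94) in two dark staples, with a red handle.
- locked_notch (a point): Locked notch of the bolt handle, at box (-28, -50, 94): a 22 mm gap in y between steel walls (x = -34 to -22; y = -39 to -27 and -82 to -61). A brass latch plate beside them (x = -47.5 to -35.5) has the free notch, also 22 mm wide. All walls end at z = 104. Beside the free notch the handle rests on a wall and cannot go down.
- guards_mid (a point): Point midway between the tops of two yellow wire guards (8 mm wire) either side of the toggle, at box (0, 90, 108). They run along x from -50 to 50 at y = 48 and 132; their tops reach z = 112. The dark staples of the bolt (26 mm in x, 14 mm in y, at y = 40 and -5) reach z = 104.
- bolt (a joint): Slide of the bolt, m. 0 to 0.004 at the start (locked: the rod's end blocks the toggle), grows to 0.085 as it slides along the box's -y, away from the toggle. The free notch is centred somewhere between 0.046 and 0.066: it differs from box to box, is not reported and must be felt (or seen). Sliding takes 1 N raised, up to 5 N rubbing on a wall; the end walls of a notch stop the lowered handle.
- handle (a joint): Turn of the red handle about the bolt's axis, rad. 0 = level, fully down in a notch; grows as the handle is lifted, to 1.1. It clears the walls above 0.5; at about 0.42 it rests on top of a wall. A light spring and its weight turn it down when let go (1 to 2 N at the grip point), but rubbing on a finger can hold it up.
- handle_grip (a point): Point on the axis of the red handle, a round bar 12 mm thick that points from the bolt's axis towards the box's -x and ends 98 mm from that axis. This point lies 75 mm from the axis, 34 mm above the box's top when level; the bar is free of walls from 48 mm outwards. It can be pinched from above, fingers on its y sides.
- toggle (a joint): Toggle lever angle, rad: 0 = off, leaning to the box's -x (robot side), 0.9 = on, leaning as far to +x. Snap-over spring: it resists with up to about 8 N at the knob, less towards the centre at 0.45, beyond which it jumps to the on stop by itself; released before the centre it jumps back. With the bolt locked it gives only 0.1 to 0.2 before it is stopped.
- toggle_tip (a point): Upper end of the toggle lever, in the middle of its round top, 85 mm from its pivot (box x = -2, y = 90, z = 66). The lever is a 12 mm bar with a black grip 19 mm thick over the upper 23 mm and moves in the box's x-z plane. A tool pushing it from its -x side towards +x, 10 to 20 mm below this point, clears the guards.
- bottle_mid (a point): Amber reagent bottle, 60 mm across, 130 mm tall, loose, standing beside the box; this point is on its axis at half height. Leave it alone.
- slide_box_mid (a point): Blue box of microscope slides, 100 x 85 x 34 mm, loose, beside the power box; point at its centre. Leave it alone.
- beaker_mid (a point): Clear beaker, 70 mm across, 85 mm tall, loose, beside the box; point on its axis at half height. Leave it alone.

How it is judged:
By the outcome, as a careful person would: the job done as asked, in the order asked, and still so for the second after the job is handed in, with the robot touching nothing.
It also fails if it takes over 51 s, if anything falls off the work surface, if the arm or the gripper's body presses on something with over 40 N, if the wrist force passes 120 N, or if a joint passes its speed limit or range.

## Robot

A 6-joint arm with a two-finger parallel gripper is mounted at the origin on the work surface. World frame = base frame: x ahead of the robot, y to its left, z up, the work surface at z = 0. Lengths are in m, angles in degrees, forces in N, time in s.
With the tool pointing down it reaches from about 0.3 to 0.75 m from the base axis. Payload 8.5 kg.
Tool frame: the origin (TCP) lies midway between the tips of the shut fingers; the grasp point (between the pads) lies 19 mm behind it (env.grip_depth is the distance from the TCP to the grasp point, in m); x points along the fingers, y is the direction in which the jaws open and shut, and the axes are right-handed (so a half turn about x gives the same grasp; the last joint's range is limited). The gripper opens to 85 mm and grips with 20 to 120 N. Pads are 22 mm wide; open, the fingers measure 114 mm over their backs; the gripper's body (76 mm by 85 mm) begins 54 mm behind the grasp point. The pads swing forward as they close: fully open they stand 13 mm farther back than shut.
Start: joints at [-84.7, 21.807, 74.336, -0, 83.858, -12.336], TCP at [0.167, -0.524, 0.231] pointing down, gripper open.
Joint ranges: [-178.18, 178.18], [-50.72, 133.34], [12.68, 142.11], [-81.47, 261.47], [9.98, 163.14], [-165.26, 165.26]. Speed limits (degrees/s): [136.94, 136.94, 180, 180, 180, 180].

## Interface

Orientations are given as a 3x3 rotation matrix whose columns are the frame's x, y, z axes.
In Python, from rig import env gives the robot as it stands.
- The arm moves only by the tool play_rows, never from a script. Its arguments are lists of equal length, an entry for each row: "travel": the shift along the world's x, y, z in cm, a list of three; "rotation": the turn, a rotation vector about the world's x, y, z in rad, a list of three; "claw": the finger opening in cm, from 0 to 8.54. A call has 1 to 12 rows; each row shifts and turns the pose as measured when the row begins; what a row does not reach is not made up. A row lasts 1/12 s, in which the tool goes at most 41.7 mm and 7.16 degrees, less where a joint would pass 70% of its speed; a pose out of reach is approached as far as the arm can. A call is refused whole if a number of a shift passes 4.17 or a number of a turn 0.125, either way. A call with a gripper value outside its range is refused whole. The fingers move at their own pace and stop on an object; "squeeze" is the grip in N (left out, the last holds). Time passes only in rows, so rows that do not move let the fingers close. It gives the time, the measured TCP pose, the force and the opening at its end, in the units of the state.
- env.observe(): the state, without advancing time (a new reading comes with each control period).
- env.get_image(name): name is "scene" or "side" or "wrist"; returns the picture (420x560x3 uint8, red, green, blue); there is no depth.
- env.camera_info(name): a dict with "vertical_fov" (degrees; the focal length in pixels is half the picture's height over the tangent of half this angle, whatever the lens; pixels are square), "cx", "cy" (the principal point, pixels), "eye" and "rotation" of the camera in the world. Camera axes: x right, y down, z forward; pixel columns grow to the right and rows downward; lengths in m; the calibration is good to about 2 mm. A picture is of the moment at which its call begins: read the wrist's pose just before it. camera_info takes no time and is no camera call; for the wrist camera it gives the pose at the moment of the call.
- env.close_job(): hands the job in, once; it reports no verdict.
The state is a dict: "time_s": time; "q": joint angles; "qvel": joint speeds; "joint_efforts": joint torques, N m; "position": TCP position; "tool_rot": TCP orientation; "ft_force": force on the tool from outside, world axes, zero at the start; "wrist_torque": the same for the moment, N m; "grip_width": finger opening in m.
Only numpy, scipy, OpenCV 4.12 (cv2) and the standard library are available. Lean on these libraries where they do the work, as an engineer would, in place of code of your own. Each camera call takes 0.05 s, during which the arm holds its last target.

## Working session

There is one attempt and no reset: what is moved stays moved. The work goes in short steps, Python scripts to look and compute and a tool call to move; the robot and the scene stay as the last step left them, time stands still between calls to the robot, and variables do not carry over. Pictures are saved under pics/ and viewed, and the job is handed in when it is done.

Besides the shell and the picture viewer there is one more tool, called after "Request:" by a JSON object that holds its "name" and its "arguments", one argument or row to a line. play_rows: Moves the arm, as the interface text tells. Its arguments: {"type":"object","properties":{"travel":{"type":"array","items":{"type":"array","items":{"type":"number"}}},"rotation":{"type":"array","items":{"type":"array","items":{"type":"number"}}},"claw":{"type":"array","items":{"type":"number"}},"squeeze":{"type":"number"}},"required":["travel","rotation","claw"]}

```bash
mkdir -p pics; ls; python3 - <<'E'
from rig import env
import cv2
s=env.observe();print(s)
for n in ("scene","side","wrist"):
    print(n,env.camera_info(n))
    cv2.imwrite(f"pics/{n}0.png",env.get_image(n)[:,:,::-1])
E
```

```text
pics
{'time_s': 0.0, 'q': array([-8.46998915e+01,  2.18410401e+01,  7.43838412e+01,  1.53702535e-04,
        8.38572858e+01, -1.23346276e+01]), 'qvel': array([-0.00434995,  0.15016404, -0.01371431,  0.08571581,  0.03738357,
       -0.0105077 ]), 'joint_efforts': array([-4.68794879e-04, -4.48458660e+01, -2.31280589e+01, -1.89915290e-04,
        4.79581198e-03,  2.40198453e-06]), 'position': array([ 0.16660352, -0.523863  ,  0.23071668]), 'tool_rot': array([[-1.29814214e-04,  3.02947350e-01, -9.53007286e-01],
       [ 1.42820046e-03, -9.53006265e-01, -3.02947220e-01],
       [-9.99998972e-01, -1.40041230e-03, -3.08955786e-04]]), 'ft_force': array([-0.0328702 , -0.39423305,  0.31753209]), 'wrist_torque': array([ 0.01997516, -0.02732567,  0.04333322]), 'grip_width': 0.08553746296288887}
scene {'vertical_fov': 47.16266515005329, 'cx': 280.1659365918512, 'cy': 220.68150832673842, 'eye': array([ 1.13844708, -0.12266814,  0.99008393]), 'rotation': array([[ 0.27666198,  0.80749375, -0.52097217],
       [ 0.96095936, -0.23467833,  0.14657143],
       [-0.00390537, -0.54118382, -0.84089525]])}
side {'vertical_fov': 48.94779949344461, 'cx': 280.70554159884716, 'cy': 221.22673255175383, 'eye': array([-0.08271608,  0.66067787,  0.65106466]), 'rotation': array([[-0.66587914, -0.37809887,  0.64315334],
       [-0.74603661,  0.3306813 , -0.57799589],
       [ 0.00586081, -0.86469134, -0.50226938]])}
wrist {'vertical_fov': 60.354970721888606, 'cx': 276.47796809155886, 'cy': 204.1931421918302, 'eye': array([ 0.23582847, -0.50175217,  0.37335993]), 'rotation': array([[ 3.03325531e-01, -9.12449596e-01, -2.74644055e-01],
       [-9.52886560e-01, -2.90728246e-01, -8.65117965e-02],
       [-9.09130565e-04,  2.87945865e-01, -9.57646256e-01]])}
```

View pics/scene0.png

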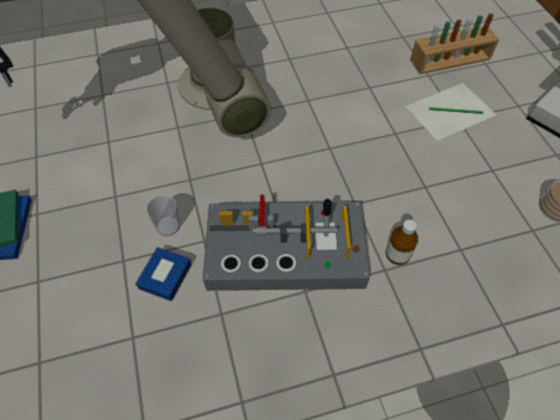

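View pics/side0.png

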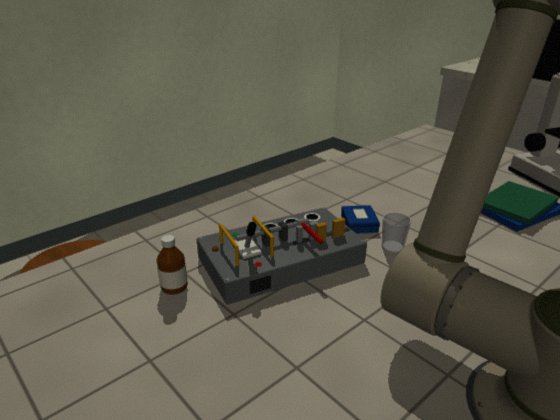

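View pics/wrist0.png

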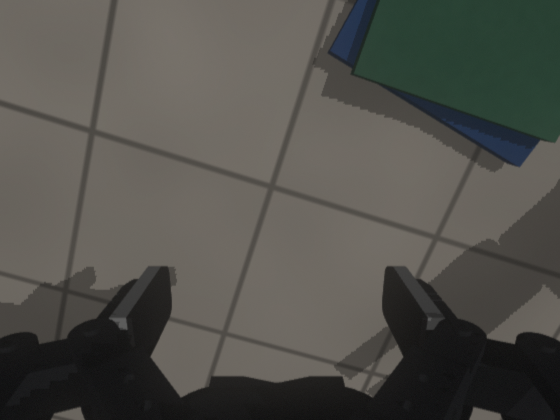

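The scene camera shows the box at about (205–368, 200–290), with the red handle near (262, 210), the toggle knob near (327, 207), the bottle at (402, 245), the beaker at (165, 215) and the slide box at (163, 273). I'll enlarge it to pick the corners.

```bash
python3 - <<'E'
import cv2
a=cv2.imread("pics/scene0.png");cv2.imwrite("pics/sc_c.png",cv2.resize(a[185:305,190:390],None,fx=4,fy=4,interpolation=cv2.INTER_CUBIC))
a=cv2.imread("pics/side0.png");cv2.imwrite("pics/si_c.png",cv2.resize(a[190:310,185:385],None,fx=4,fy=4,interpolation=cv2.INTER_CUBIC))
E
```

```text
(no output)
```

View pics/sc_c.png

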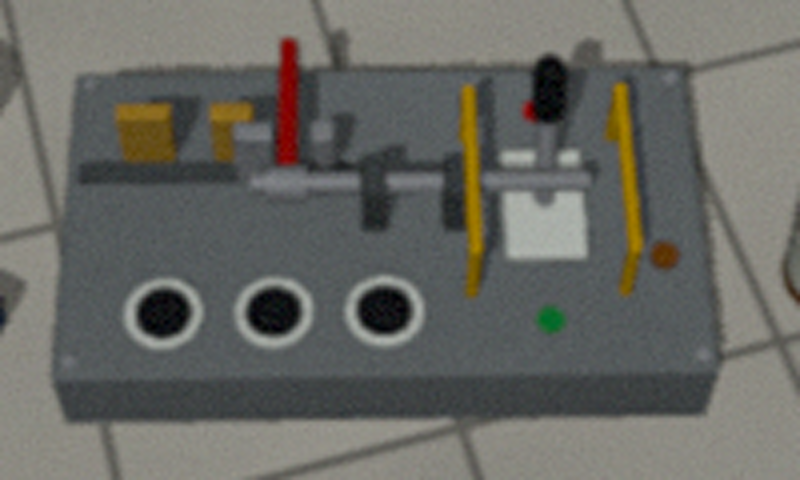

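View pics/si_c.png

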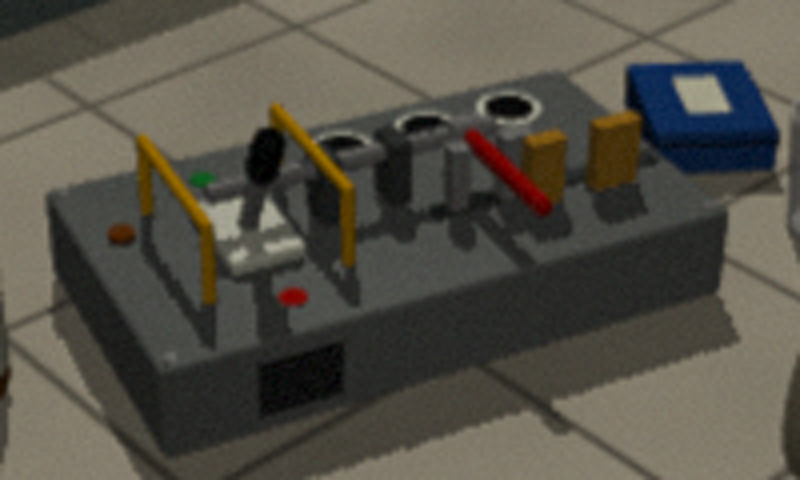

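```bash
cat > h.py <<'E'
import numpy as np,cv2
from rig import env
from scipy.optimize import least_squares
def cam(n):
    c=env.camera_info(n); f=210/np.tan(np.radians(c['vertical_fov']/2)); return c['eye'],c['rotation'],f,c['cx'],c['cy']
def proj(n,P):
    e,R,f,cx,cy=cam(n); p=(np.atleast_2d(P)-e)@R; return np.c_[f*p[:,0]/p[:,2]+cx,f*p[:,1]/p[:,2]+cy]
def ray(n,uv,z):
    e,R,f,cx,cy=cam(n); uv=np.atleast_2d(uv); d=np.c_[(uv[:,0]-cx)/f,(uv[:,1]-cy)/f,np.ones(len(uv))]@R.T
    return e+d*((z-e[2])/d[:,2])[:,None]
def b2w(T,P):
    x,y,a=T;P=np.atleast_2d(P)/1000.;c,s=np.cos(a),np.sin(a)
    return np.c_[x+c*P[:,0]-s*P[:,1],y+s*P[:,0]+c*P[:,1],P[:,2]]
def w2b(T,P):
    x,y,a=T;P=np.atleast_2d(P);c,s=np.cos(a),np.sin(a);dx,dy=P[:,0]-x,P[:,1]-y
    return np.c_[c*dx+s*dy,-s*dx+c*dy,P[:,2]]*1000
E
python3 - <<'E'
from h import *
C=np.array([[-100,-180,60],[-100,180,60],[100,180,60],[100,-180,60]])
S=np.array([[80,75],[690,65],[718,375],[55,380]])/4+[190,185]
D=np.array([[722,208],[165,370],[50,195],[562,72]])/4+[185,190]
print(ray("scene",S,.06).round(4),ray("side",D,.06).round(4))
f=lambda T:np.r_[(proj("scene",b2w(T,C))-S).ravel(),(proj("side",b2w(T,C))-D).ravel()]
for name,g in (("both",f),("scene",lambda T:f(T)[:8]),("side",lambda T:f(T)[8:])):
    r=least_squares(g,[.55,0,0],x_scale=.1);print(name,r.x,np.degrees(r.x[2]),r.fun.round(1))
    if name=="both":T=r.x
np.save("T.npy",T)
# brass tops (scene)
q=np.array([[117,104],[172,104],[211,104],[251,104],[239,124],[270,124],[313,122],[332,122],[289,40]])/4+[190,185]
print(w2b(T,ray("scene",q,.104)).round(1))
q=np.array([[525,140],[566,132],[590,120],[640,113],[470,130],[545,212]])/4+[185,190]
print(w2b(T,ray("side",q,.104)).round(1))
for n in("handle",):
  P=b2w(T,[[-75,-50,94],[-2-85*np.sin(.45),90,66+85*np.cos(.45)],[0,90,108]]);print(P,proj("scene",P),proj("side",P))
# objects
print("bottle",ray("scene",[[400,262]],0),"beaker",ray("scene",[[168,228]],0),"slide",ray("scene",[[163,273]],.034))
E
```

```text
[[ 0.4706 -0.106   0.06  ]
 [ 0.564   0.241   0.06  ]
 [ 0.7568  0.1816  0.06  ]
 [ 0.6613 -0.1586  0.06  ]] [[ 0.4685 -0.1056  0.06  ]
 [ 0.5598  0.234   0.06  ]
 [ 0.7428  0.1857  0.06  ]
 [ 0.6477 -0.1572  0.06  ]]
both [ 0.61036471  0.03800092 -0.27063388] -15.50617938402935 [-1.5 -1.3 -1.4 -0.4  1.  -1.2 -1.9 -0.7  1.7 -0.  -2.3  0.3 -2.4 -2.1
 -1.7 -2. ]
scene [ 0.61286206  0.03940486 -0.27337121] -15.66301661802534 [-0.6 -0.8 -0.3  0.5  2.  -0.1 -1.1 -0. ]
side [ 0.60713445  0.0370896  -0.26549393] -15.211681898021038 [ 3.   0.2 -0.7  1.  -1.4 -1.5 -0.9 -1.8]
[[ -45.7 -146.6  104. ]
 [ -45.3 -116.   104. ]
 [ -45.   -94.4  104. ]
 [ -44.8  -72.2  104. ]
 [ -31.6  -78.5  104. ]
 [ -31.3  -61.4  104. ]
 [ -32.4  -37.7  104. ]
 [ -32.2  -27.3  104. ]
 [ -88.2  -51.5  104. ]]
[[ -42.6  -71.5  104. ]
 [ -45.   -97.9  104. ]
 [ -39.1 -118.1  104. ]
 [ -44.9 -149.5  104. ]
 [ -18.5  -48.2  104. ]
 [-114.4  -42.6  104. ]]
[[0.52472747 0.00987151 0.094     ]
 [0.59687197 0.13514395 0.142538  ]
 [0.63442552 0.12472506 0.108     ]] [[263.02604132 202.30672599]
 [327.32560902 202.44482351]
 [327.2021496  226.37631404]] [[314.98952579 237.45075766]
 [251.32849808 225.38665855]
 [244.95925305 230.59882   ]]
bottle [[ 7.11908222e-01  2.84998419e-01 -1.11022302e-16]] beaker [[ 0.46938823 -0.21726461  0.        ]] slide [[ 0.60600746 -0.2428492   0.034     ]]
```

Request:
{"name": "play_rows", "arguments": {
  "travel": [
    [2,3,0],
    [2,3,0],
    [2,3,0],
    [2,3,0],
    [2,3,0],
    [2,3,0],
    [2,3,0],
    [2,3,0],
    [2,3,0]
  ],
  "rotation": [
    [0,0,-0.032],
    [0,0,-0.032],
    [0,0,-0.032],
    [0,0,-0.032],
    [0,0,-0.032],
    [0,0,-0.032],
    [0,0,-0.032],
    [0,0,-0.032],
    [0,0,-0.032]
  ],
  "claw": [8.5,8,7.5,7,6.5,6,5.5,5,5]
}}

```text
time_s: 0.9
position: [0.3475, -0.2457, 0.2276]
tool_rot: [[-0.001, -0.004, -1.0], [0.005, -1.0, 0.004], [-1.0, -0.005, 0.001]]
ft_force: [0.5, -0.3, -0.2]
grip_width: 0.0495
```

Request:
{"name": "play_rows", "arguments": {
  "travel": [
    [2,2.85,0],
    [2,2.85,0],
    [2,2.85,0],
    [2,2.85,0],
    [2,2.85,0],
    [2,2.85,0],
    [2,2.85,0],
    [2,2.85,0],
    [1.5,2.5,0],
    [0,0,0]
  ],
  "rotation": [
    [0,0,-0.03],
    [0,0,-0.03],
    [0,0,-0.03],
    [0,0,-0.03],
    [0,0,-0.03],
    [0,0,-0.03],
    [0,0,-0.03],
    [0,0,-0.03],
    [0,0,-0.03],
    [0,0,0]
  ],
  "claw": [5,5,5,5,5,5,5,5,5,5]
}}

```text
time_s: 1.73
position: [0.5297, 0.0281, 0.2265]
tool_rot: [[-0.001, -0.281, -0.96], [0.007, -0.96, 0.281], [-1.0, -0.006, 0.002]]
ft_force: [-0.4, 0.2, 0.0]
grip_width: 0.0501
```

```bash
python3 - <<'E'
from h import *
s=env.observe();print(s['position'],s['q'],s['ft_force'])
cv2.imwrite("pics/w1.png",env.get_image("wrist")[:,:,::-1])
T=np.load("T.npy")
print(proj("wrist",b2w(T,[[-75,-50,94],[-100,-180,60],[-100,180,60],[-41,-105,104]])))
E
```

```text
[0.52965656 0.02805239 0.22650086] [-9.94789637 20.05324904 77.91632569  0.36617096 82.13117318 96.34579164] [-0.42514237  0.2147142   0.0479875 ]
[[298.83929914 190.58929449]
 [442.25795737 206.26744984]
 [ 41.36522524 210.81137119]
 [375.10458504 148.16807273]]
```

View pics/w1.png

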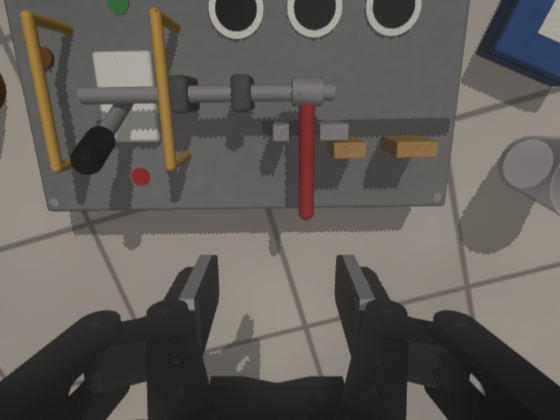

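```bash
python3 - <<'E'
import cv2
a=cv2.imread("pics/w1.png");cv2.imwrite("pics/w1c.png",cv2.resize(a[70:230,260:460],None,fx=4,fy=4,interpolation=cv2.INTER_CUBIC)[:600])
E
```

```text
(no output)
```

View pics/w1c.png

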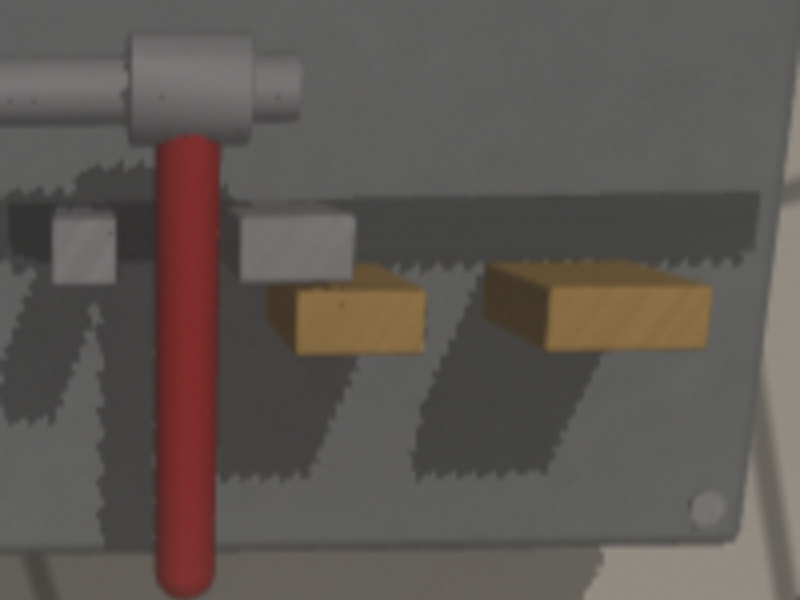

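```bash
python3 - <<'E'
from h import *
T=np.load("T.npy")
o=lambda l:np.array(l)/4+[260,70]
W=ray("wrist",o([[53,282],[116,282],[241,280],[352,278],[297,354],[424,353],[548,350],[708,348]]),.104)
B=np.array([[-34,-27,104],[-34,-39,104],[-34,-61,104],[-34,-82,104]])
g=lambda T:((b2w(T,B)-W[:4])[:,:2]).ravel()*1000
print(w2b(T,W).round(1))
h=ray("wrist",o([[187,300],[186,470],[185,598]]),.094);print(h.round(4),w2b(T,h).round(1))
c=ray("wrist",[[50,210],[443,206]],.06);print(c,w2b(T,c))
print(env.observe()['position'],env.observe()['tool_rot'])
E
```

```text
[[ -34.5  -30.7  104. ]
 [ -34.6  -42.1  104. ]
 [ -34.6  -64.8  104. ]
 [ -34.5  -84.9  104. ]
 [ -48.2  -75.4  104. ]
 [ -48.3  -98.8  104. ]
 [ -48.1 -121.5  104. ]
 [ -48.1 -150.9  104. ]]
[[ 0.5575 -0.0053  0.094 ]
 [ 0.5255  0.0034  0.094 ]
 [ 0.4999  0.0105  0.094 ]] [[-39.4 -55.8  94. ]
 [-72.6 -56.   94. ]
 [-99.1 -56.1  94. ]]
[[ 0.56064823  0.23033606  0.06      ]
 [ 0.46594792 -0.10938606  0.06      ]] [[ -99.32619812  172.04314005   60.        ]
 [ -99.75748163 -180.63104954   60.        ]]
[0.52880733 0.02653002 0.22640705] [[-0.00139477 -0.28056734 -0.95983333]
 [ 0.00583199 -0.95982022  0.28055504]
 [-0.99998202 -0.00520643  0.00297499]]
```

Request:
{"name": "play_rows", "arguments": {
  "travel": [
    [-0.3,-1.2,-2],
    [-0.2,-1.0,-3],
    [0,0,-3],
    [0,0,-3],
    [0,0,-2],
    [0,0,0]
  ],
  "rotation": [
    [0,0,0.015],
    [0,0,0],
    [0,0,0],
    [0,0,0],
    [0,0,0],
    [0,0,0]
  ],
  "claw": [5,5,5,5,5,5],
  "squeeze": 20
}}

```text
time_s: 2.28
position: [0.5214, 0.0005, 0.0931]
tool_rot: [[0.002, -0.264, -0.965], [0.004, -0.965, 0.264], [-1.0, -0.004, -0.001]]
ft_force: [-0.1, -0.6, 0.2]
grip_width: 0.05
```

```bash
python3 - <<'E'
from h import *
s=env.observe();print(s['position'],s['tool_rot'].round(3),s['ft_force'])
cv2.imwrite("pics/w2.png",env.get_image("wrist")[:,:,::-1])
cv2.imwrite("pics/s2.png",cv2.resize(env.get_image("side")[190:310,185:385,::-1],None,fx=4,fy=4))
E
```

```text
[5.21360032e-01 4.68137922e-04 9.30613080e-02] [[ 0.002 -0.264 -0.965]
 [ 0.004 -0.965  0.264]
 [-1.    -0.004 -0.001]] [-0.09087022 -0.56116349  0.1602106 ]
```

View pics/w2.png

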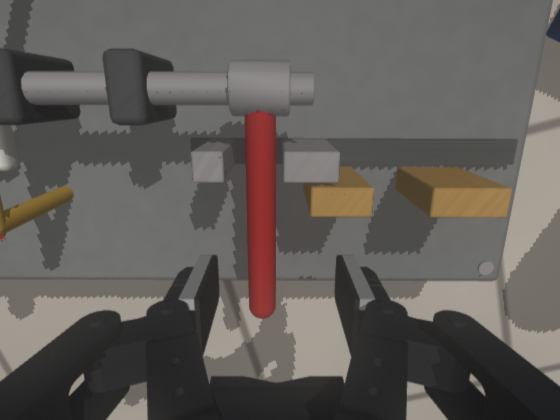

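View pics/s2.png

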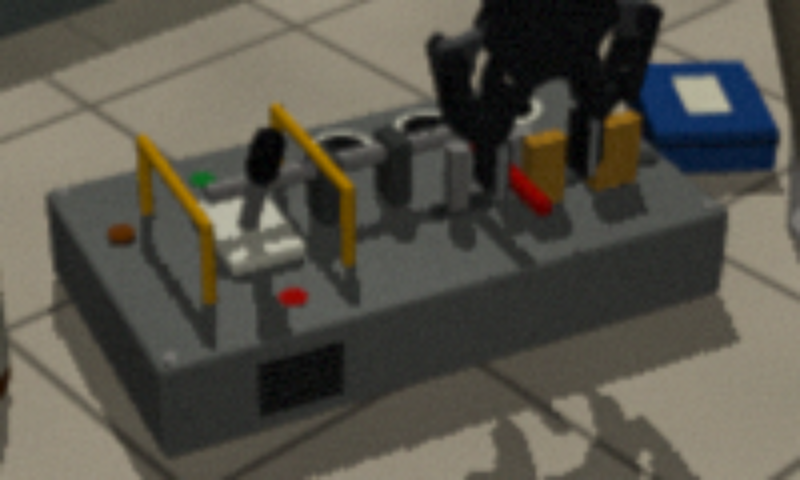

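```bash
python3 - <<'E'
from h import *
T=np.load("T.npy")
a=ray("wrist",[[194,180],[226,180],[284,180],[338,180],[310,213],[371,213],[433,213],[505,213]],.104);print(w2b(T,a).round(1))
h=ray("wrist",[[261,200],[262,270],[262.5,318]],.094);print(h.round(4),w2b(T,h).round(1))
p=env.observe()['position'];print(p,w2b(T,p).round(1))
E
```

```text
[[ -32.4  -27.9  104. ]
 [ -32.3  -40.2  104. ]
 [ -32.2  -62.4  104. ]
 [ -32.1  -83.1  104. ]
 [ -45.4  -72.8  104. ]
 [ -45.3  -96.8  104. ]
 [ -45.2 -121.1  104. ]
 [ -45.  -149.4  104. ]]
[[ 0.5547 -0.0016  0.094 ]
 [ 0.5236  0.0068  0.094 ]
 [ 0.5     0.0133  0.094 ]] [[-43.  -53.1  94. ]
 [-75.3 -53.3  94. ]
 [-99.8 -53.3  94. ]]
[5.23292489e-01 3.47956181e-04 9.64665928e-02] [[-73.8 -59.6  96.5]]
```

Request:
{"name": "play_rows", "arguments": {
  "travel": [
    [0.1,0.6,-1],
    [0,0,-1],
    [0,0,0],
    [0,0,0],
    [0,0,0],
    [0,0,0],
    [0,0,0],
    [0,0,0]
  ],
  "rotation": [
    [0,0,0],
    [0,0,0],
    [0,0,0],
    [0,0,0],
    [0,0,0],
    [0,0,0],
    [0,0,0],
    [0,0,0]
  ],
  "claw": [5,5,5,4,3,2,1.5,1.2],
  "squeeze": 20
}}

```text
time_s: 3.05
position: [0.5272, 0.006, 0.0806]
tool_rot: [[0.018, -0.263, -0.965], [-0.0, -0.965, 0.263], [-1.0, -0.005, -0.018]]
ft_force: [-0.2, 0.7, 0.1]
grip_width: 0.0122
```

```bash
python3 - <<'E'
from h import *
T=np.load("T.npy")
s=env.observe();p=s['position'];print(p,w2b(T,p).round(1),s['ft_force'],s['grip_width'])
E
```

```text
[0.52723763 0.00600924 0.08061021] [[-71.5 -53.1  80.6]] [-0.22247526  0.6907947   0.08309721] 0.012160558978369542
```

Request:
{"name": "play_rows", "arguments": {
  "travel": [
    [-0.5,0.1,-0.6],
    [0,0,0],
    [0,0,0],
    [0,0,0]
  ],
  "rotation": [
    [0.005,0.018,0],
    [0,0,0],
    [0,0,0],
    [0,0,0]
  ],
  "claw": [2,1,0.8,0.8],
  "squeeze": 20
}}

```text
time_s: 3.38
position: [0.5216, 0.0072, 0.0742]
tool_rot: [[-0.001, -0.263, -0.965], [0.006, -0.965, 0.263], [-1.0, -0.005, 0.003]]
ft_force: [-0.4, -0.6, 0.4]
grip_width: 0.0113
```

```bash
python3 - <<'E'
from h import *
T=np.load("T.npy")
s=env.observe();p=s['position'];print(p,w2b(T,p).round(1),s['ft_force'],s['grip_width'])
cv2.imwrite("pics/w3.png",env.get_image("wrist")[:,:,::-1])
E
```

```text
[0.52161325 0.00720457 0.07415202] [[-77.3 -53.4  74.2]] [-0.43916455 -0.55372004  0.3782669 ] 0.011261153882530125
```

View pics/w3.png

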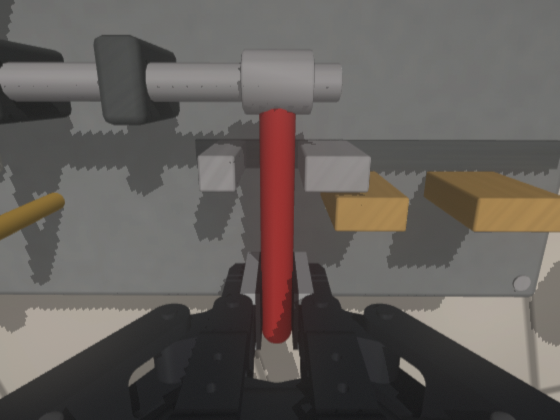

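Request:
{"name": "play_rows", "arguments": {
  "travel": [
    [0,0,0.5],
    [0.05,0,0.5],
    [0.1,-0.02,0.5],
    [0.1,-0.03,0.5],
    [0.15,-0.04,0.5],
    [0.15,-0.04,0.5],
    [0.2,-0.05,0.5],
    [0.2,-0.05,0.45],
    [0.25,-0.07,0.4]
  ],
  "rotation": [
    [0,0,0],
    [0,0,0],
    [0,0,0],
    [0,0,0],
    [0,0,0],
    [0,0,0],
    [0,0,0],
    [0,0,0],
    [0,0,0]
  ],
  "claw": [0.8,0.8,0.8,0.8,0.8,0.8,0.8,0.8,0.8],
  "squeeze": 20
}}

```text
time_s: 4.18
position: [0.5339, 0.0038, 0.1205]
tool_rot: [[-0.004, -0.264, -0.965], [0.006, -0.965, 0.264], [-1.0, -0.004, 0.006]]
ft_force: [1.0, -0.5, -5.8]
grip_width: 0.0112
```

```bash
python3 - <<'E'
from h import *
T=np.load("T.npy")
s=env.observe();p=s['position'];print(p,w2b(T,p).round(1),s['ft_force'],s['grip_width'])
cv2.imwrite("pics/s4.png",cv2.resize(env.get_image("side")[190:310,185:385,::-1],None,fx=4,fy=4))
E
```

```text
[0.53389106 0.00377947 0.12054906] [[-64.5 -53.4 120.5]] [ 0.99758724 -0.47752281 -5.82580551] 0.01116981285815993
```

View pics/s4.png

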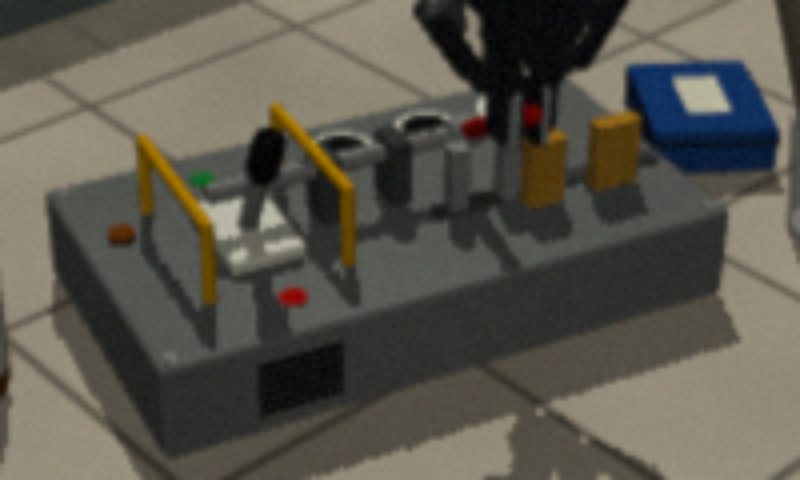

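Request:
{"name": "play_rows", "arguments": {
  "travel": [
    [-0.14,-0.51,0],
    [-0.14,-0.51,0],
    [-0.14,-0.51,0],
    [-0.14,-0.51,0],
    [-0.14,-0.51,0],
    [-0.14,-0.51,0],
    [-0.14,-0.51,0],
    [-0.14,-0.51,0],
    [-0.14,-0.51,0],
    [-0.14,-0.51,0],
    [0,0,0]
  ],
  "rotation": [
    [0,0,0],
    [0,0,0],
    [0,0,0],
    [0,0,0],
    [0,0,0],
    [0,0,0],
    [0,0,0],
    [0,0,0],
    [0,0,0],
    [0,0,0],
    [0,0,0]
  ],
  "claw": [0.8,0.8,0.8,0.8,0.8,0.8,0.8,0.8,0.8,0.8,0.8],
  "squeeze": 20
}}

```text
time_s: 5.15
position: [0.5214, -0.0448, 0.1218]
tool_rot: [[0.005, -0.264, -0.964], [0.021, -0.964, 0.264], [-1.0, -0.022, 0.001]]
ft_force: [1.1, -0.0, -4.7]
grip_width: 0.0114
```

```bash
python3 - <<'E'
from h import *
T=np.load("T.npy")
s=env.observe();p=s['position'];print(p,w2b(T,p).round(1),s['ft_force'],s['grip_width'])
cv2.imwrite("pics/w5.png",env.get_image("wrist")[:,:,::-1])
E
```

```text
[ 0.52137024 -0.04478355  0.12183548] [[ -63.6 -103.6  121.8]] [ 1.07529767 -0.02405244 -4.67264866] 0.01141539327545334
```

View pics/w5.png

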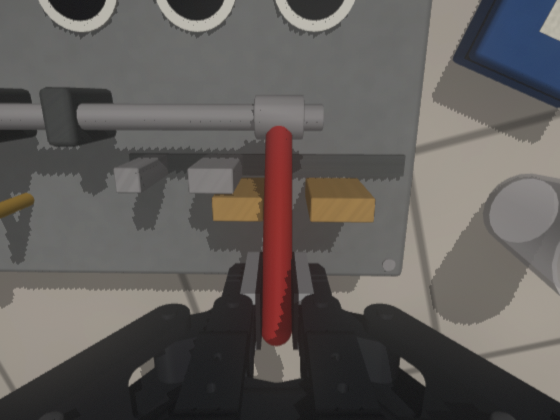

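```bash
python3 - <<'E'
import cv2
a=cv2.imread("pics/w5.png");cv2.imwrite("pics/w5c.png",cv2.resize(a[80:240,100:400],None,fx=2.6,fy=2.6,interpolation=cv2.INTER_CUBIC))
from h import *
T=np.load("T.npy")
a=ray("wrist",[[117,191],[138,191],[190,191],[237,191],[213,220],[309,221],[373,220]],.104);print(w2b(T,a).round(1))
print(w2b(T,ray("wrist",[[279,110],[279,130]],.094)).round(1), w2b(T,ray("wrist",[[279,200]],.117)).round(1))
E
```

```text
[[ -33.5  -29.   104. ]
 [ -33.5  -38.8  104. ]
 [ -33.2  -63.   104. ]
 [ -33.   -84.8  104. ]
 [ -47.3  -73.   104. ]
 [ -47.3 -118.2  104. ]
 [ -46.4 -148.1  104. ]]
[[   2.7 -103.7   94. ]
 [  -6.3 -103.8   94. ]] [[ -33.4 -104.3  117. ]]
```

View pics/w5c.png

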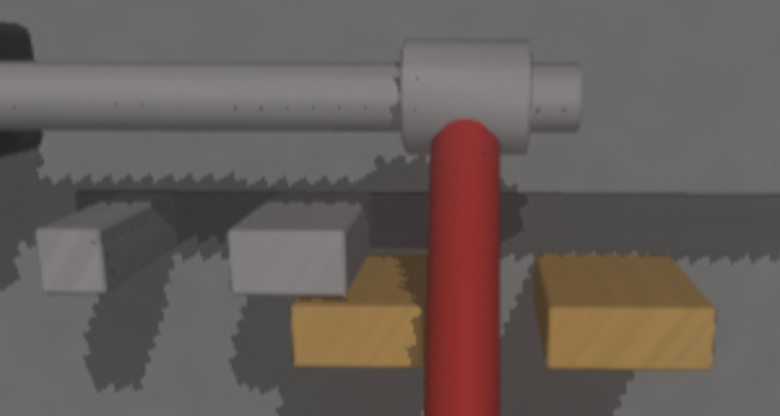

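Request:
{"name": "play_rows", "arguments": {
  "travel": [
    [-0.12,-0.42,0],
    [0,0,0],
    [-0.25,0.07,-0.4],
    [-0.2,0.05,-0.5],
    [-0.2,0.05,-0.5],
    [-0.15,0.04,-0.5],
    [-0.15,0.04,-0.5],
    [-0.1,0.03,-0.5]
  ],
  "rotation": [
    [-0.015,0,0],
    [0,0,0],
    [0,0,0],
    [0,0,0],
    [0,0,0],
    [0,0,0],
    [0,0,0],
    [0,0,0]
  ],
  "claw": [0.8,0.8,0.8,0.8,0.8,0.8,0.8,0.8],
  "squeeze": 20
}}

```text
time_s: 5.87
position: [0.5088, -0.0457, 0.0925]
tool_rot: [[0.008, -0.263, -0.965], [0.003, -0.965, 0.263], [-1.0, -0.005, -0.007]]
ft_force: [-1.0, 0.8, 0.8]
grip_width: 0.0112
```

```bash
python3 - <<'E'
from h import *
T=np.load("T.npy")
s=env.observe();p=s['position'];print(p,w2b(T,p).round(1),s['ft_force'],s['grip_width'])
E
```

```text
[ 0.50884548 -0.04573384  0.09254302] [[ -75.4 -107.8   92.5]] [-1.01063396  0.80129206  0.76667815] 0.011186763834728441
```

Request:
{"name": "play_rows", "arguments": {
  "travel": [
    [-0.1,0.02,-0.5],
    [-0.05,0.01,-0.5],
    [-0.03,0,-0.4],
    [0,0,-0.4],
    [0,0,0]
  ],
  "rotation": [
    [0,0,0],
    [0,0,0],
    [0,0,0],
    [0,0,0],
    [0,0,0]
  ],
  "claw": [0.8,0.8,0.8,0.8,0.8],
  "squeeze": 20
}}

```text
time_s: 6.28
position: [0.5077, -0.0454, 0.0738]
tool_rot: [[0.011, -0.262, -0.965], [0.003, -0.965, 0.262], [-1.0, -0.005, -0.01]]
ft_force: [-6.8, 0.4, 17.5]
grip_width: 0.0112
```

```bash
python3 - <<'E'
from h import *
T=np.load("T.npy")
s=env.observe();p=s['position'];print(p,w2b(T,p).round(1),s['ft_force'],s['grip_width'])
cv2.imwrite("pics/w6.png",env.get_image("wrist")[:,:,::-1])
cv2.imwrite("pics/s6.png",cv2.resize(env.get_image("side")[190:310,185:385,::-1],None,fx=4,fy=4))
E
```

```text
[ 0.50765267 -0.04539293  0.07378299] [[ -76.7 -107.8   73.8]] [-6.84558929  0.42941821 17.5302592 ] 0.011229684945764486
```

View pics/w6.png

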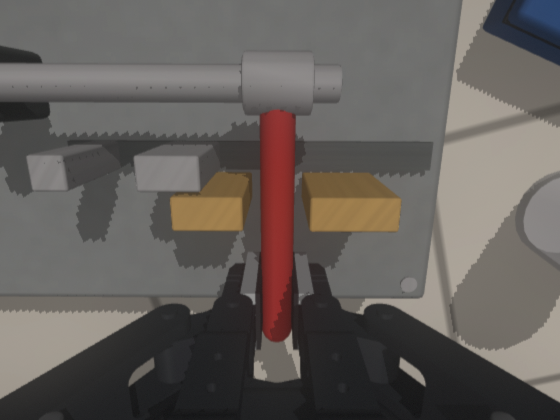

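View pics/s6.png

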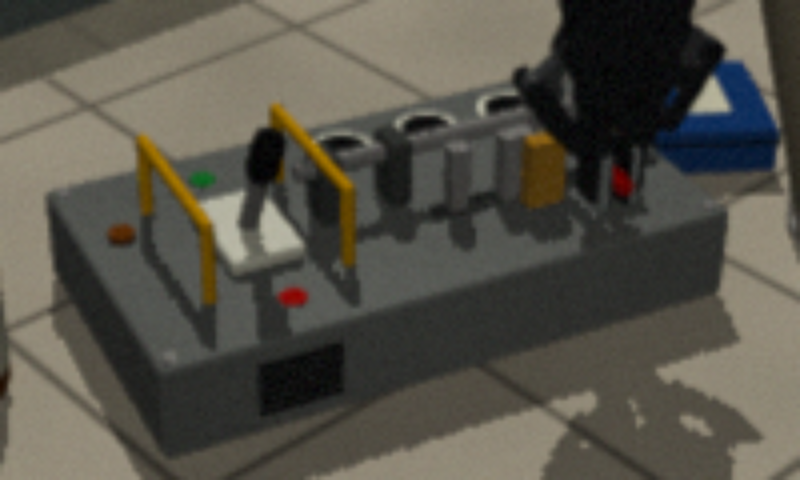

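Request:
{"name": "play_rows", "arguments": {
  "travel": [
    [0,0,0.1],
    [0,0,0],
    [0,0,0],
    [0,0,0],
    [0,0,2],
    [0,0,3],
    [0,0,3],
    [0,0,3],
    [0,0,0]
  ],
  "rotation": [
    [0,0,0],
    [0,0,0],
    [0,0,0],
    [0,0,0],
    [0,0,0],
    [0,0,0],
    [0,0,0],
    [0,0,0],
    [0,0,0]
  ],
  "claw": [1.2,3,4,4,4,4,4,4,4]
}}

```text
time_s: 7.13
position: [0.5066, -0.0451, 0.1862]
tool_rot: [[0.005, -0.263, -0.965], [0.005, -0.965, 0.263], [-1.0, -0.006, -0.004]]
ft_force: [0.5, -0.5, 1.4]
grip_width: 0.0399
```

```bash
python3 - <<'E'
from h import *
T=np.load("T.npy")
s=env.observe();p=s['position'];print(p,w2b(T,p).round(1),s['ft_force'],s['grip_width'],s['q'])
cv2.imwrite("pics/w7.png",env.get_image("wrist")[:,:,::-1])
cv2.imwrite("pics/s7.png",cv2.resize(env.get_image("side")[190:310,185:385,::-1],None,fx=4,fy=4))
cv2.imwrite("pics/c7.png",cv2.resize(env.get_image("scene")[185:305,190:390,::-1],None,fx=4,fy=4))
E
```

```text
[ 0.50659763 -0.04508574  0.18616319] [[ -77.8 -107.8  186.2]] [ 0.51170318 -0.46795928  1.38993478] 0.039894910790565 [-18.62859037  19.83902862  85.41496511   0.36932963  74.56023926
  86.49461713]
```

View pics/w7.png

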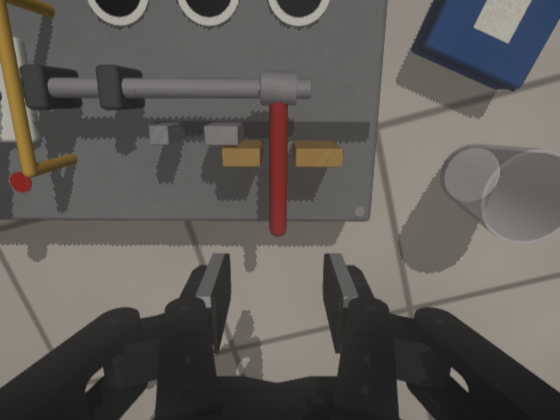

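View pics/s7.png

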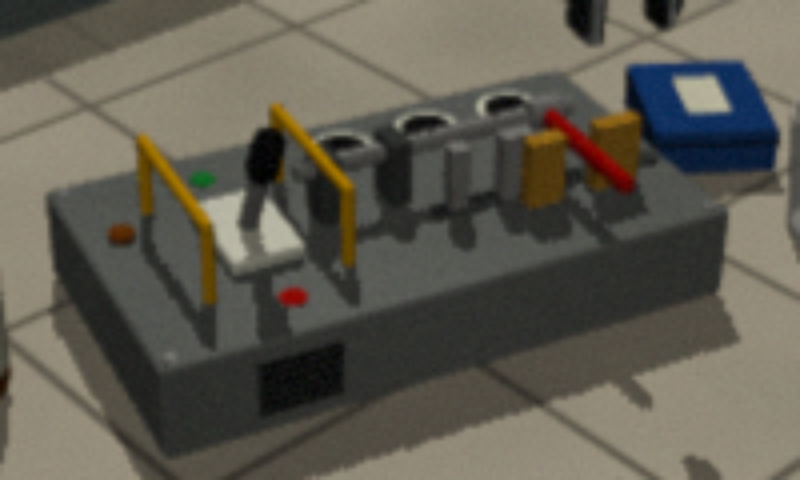

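View pics/c7.png

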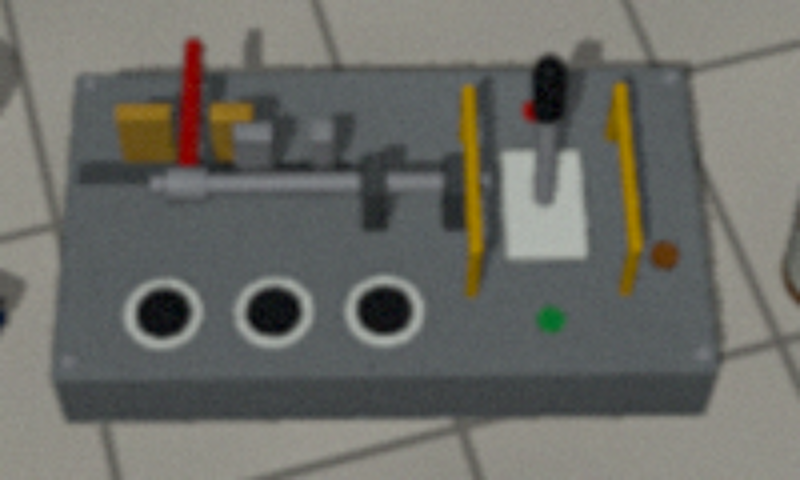

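Request:
{"name": "play_rows", "arguments": {
  "travel": [
    [0.8,3.1,0],
    [0.8,3.1,0],
    [0.8,3.1,0],
    [0.8,3.1,0],
    [0.8,3.1,0],
    [0.8,3.1,0],
    [0,0,0],
    [0,0,0]
  ],
  "rotation": [
    [0,0,0],
    [0,0,0],
    [0,0,0],
    [0,0,0],
    [0,0,0],
    [0,0,0],
    [0,0,0],
    [0,0,0]
  ],
  "claw": [3,2,1,0,0,0,0,0]
}}

```text
time_s: 7.95
position: [0.5493, 0.1492, 0.1667]
tool_rot: [[-0.027, -0.267, -0.963], [0.009, -0.964, 0.267], [-1.0, -0.001, 0.028]]
ft_force: [-0.7, -0.6, 0.7]
grip_width: -0.0004
```

```bash
python3 - <<'E'
from h import *
T=np.load("T.npy")
s=env.observe();p=s['position'];print(p,w2b(T,p).round(1),s['ft_force'],s['grip_width'],s['tool_rot'].round(3))
cv2.imwrite("pics/w8.png",env.get_image("wrist")[:,:,::-1])
print(proj("wrist",b2w(T,[[-39,90,142.5]])),proj("wrist",b2w(T,[[-39,86,142.5]])))
E
```

```text
[0.54929921 0.14920913 0.1667016 ] [[-88.6  90.8 166.7]] [-0.71889178 -0.61093981  0.73587085] -0.0003915287861354992 [[-0.027 -0.267 -0.963]
 [ 0.009 -0.964  0.267]
 [-1.    -0.001  0.028]]
[[277.39312481 146.6133809 ]] [[286.1712197 146.6127138]]
```

View pics/w8.png

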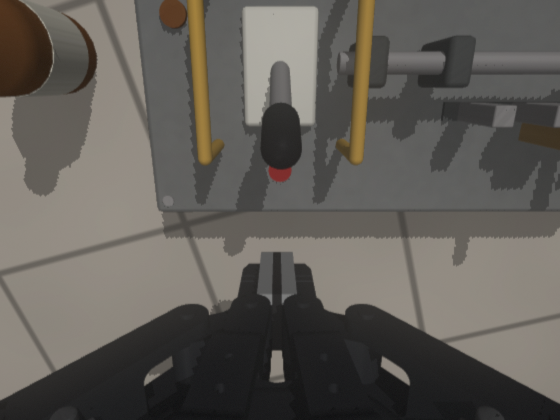

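Request:
{"name": "play_rows", "arguments": {
  "travel": [
    [0,-0.2,-1.5],
    [0,0,-1.5],
    [0,0,-1.2],
    [0,0,0],
    [0,0,0]
  ],
  "rotation": [
    [-0.009,-0.027,0],
    [0,0,0],
    [0,0,0],
    [0,0,0],
    [0,0,0]
  ],
  "claw": [0,0,0,0,0]
}}

```text
time_s: 8.42
position: [0.5475, 0.1422, 0.1202]
tool_rot: [[-0.005, -0.273, -0.962], [-0.001, -0.962, 0.273], [-1.0, 0.003, 0.004]]
ft_force: [-0.6, -0.7, 0.6]
grip_width: -0.0005
```

```bash
python3 - <<'E'
from h import *
T=np.load("T.npy")
s=env.observe();p=s['position'];print(p,w2b(T,p).round(1),s['ft_force'],s['grip_width'],s['tool_rot'].round(3))
cv2.imwrite("pics/s9.png",cv2.resize(env.get_image("side")[190:310,185:385,::-1],None,fx=4,fy=4))
E
```

```text
[0.54754444 0.14216504 0.12019151] [[-88.4  83.6 120.2]] [-0.56637254 -0.68684216  0.63391357] -0.0005064074596916924 [[-0.005 -0.273 -0.962]
 [-0.001 -0.962  0.273]
 [-1.     0.003  0.004]]
```

View pics/s9.png

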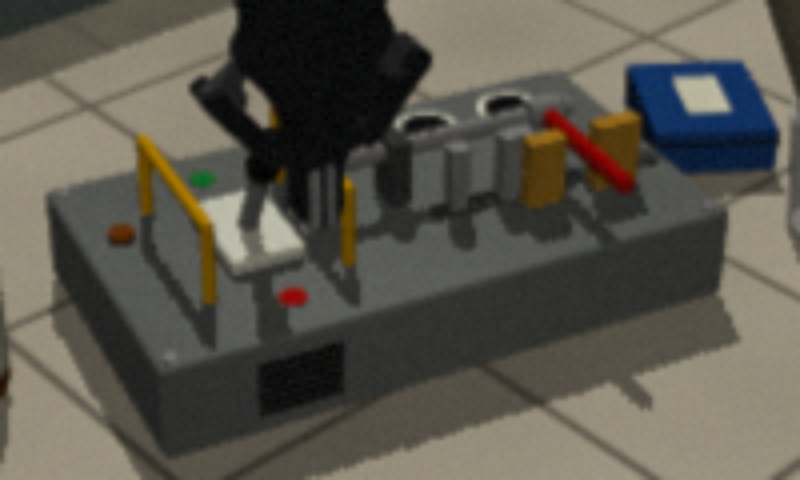

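Request:
{"name": "play_rows", "arguments": {
  "travel": [
    [0.12,0.43,0.4],
    [0.6,-0.15,0.1],
    [0.6,-0.17,0],
    [0.6,-0.17,0],
    [0.4,-0.11,0],
    [0,0,0]
  ],
  "rotation": [
    [0,0,0],
    [0,0,0],
    [0,0,0],
    [0,0,0],
    [0,0,0],
    [0,0,0]
  ],
  "claw": [0,0,0,0,0,0]
}}

```text
time_s: 8.97
position: [0.5749, 0.1391, 0.1289]
tool_rot: [[0.001, -0.274, -0.962], [-0.001, -0.962, 0.274], [-1.0, 0.001, -0.001]]
ft_force: [0.1, -0.2, 0.1]
grip_width: 0.0002
```

```bash
python3 - <<'E'
from h import *
T=np.load("T.npy")
s=env.observe();p=s['position'];print(p,w2b(T,p).round(1),s['ft_force'],s['grip_width'],s['tool_rot'].round(3))
cv2.imwrite("pics/w10.png",env.get_image("wrist")[:,:,::-1])
E
```

```text
[0.5748903  0.1391299  0.12888629] [[-61.2  88.  128.9]] [ 0.13504417 -0.18262578  0.05216477] 0.00021810757824499018 [[ 0.001 -0.274 -0.962]
 [-0.001 -0.962  0.274]
 [-1.     0.001 -0.001]]
```

View pics/w10.png

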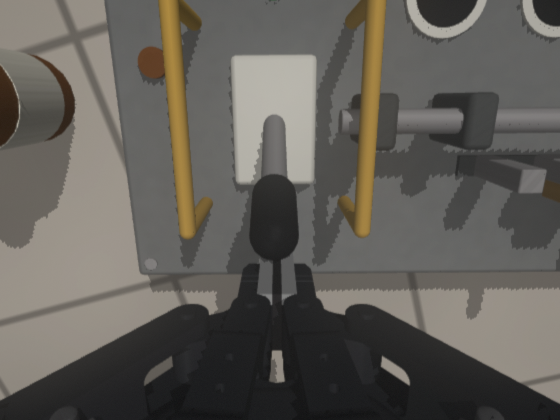

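Request:
{"name": "play_rows", "arguments": {
  "travel": [
    [0.3,-0.08,-0.3],
    [0.35,-0.1,0],
    [0.35,-0.1,0],
    [0.35,-0.1,0],
    [0.35,-0.1,0],
    [0.35,-0.1,0]
  ],
  "rotation": [
    [0,0,0],
    [0,0,0],
    [0,0,0],
    [0,0,0],
    [0,0,0],
    [0,0,0]
  ],
  "claw": [0,0,0,0,0,0]
}}

```text
time_s: 9.52
position: [0.5853, 0.1371, 0.1249]
tool_rot: [[-0.025, -0.271, -0.962], [0.004, -0.963, 0.271], [-1.0, 0.003, 0.025]]
ft_force: [-9.3, 1.7, 8.2]
grip_width: -0.0002
```

```bash
python3 - <<'E'
from h import *
T=np.load("T.npy")
s=env.observe();p=s['position'];print(p,w2b(T,p).round(1),s['ft_force'],s['grip_width'],s['tool_rot'].round(3))
E
```

```text
[0.58530054 0.13709944 0.12487408] [[-50.6  88.8 124.9]] [-9.2527644   1.72671055  8.19555075] -0.0002017254927693585 [[-0.025 -0.271 -0.962]
 [ 0.004 -0.963  0.271]
 [-1.     0.003  0.025]]
```

Request:
{"name": "play_rows", "arguments": {
  "travel": [
    [0.45,-0.12,0],
    [0.45,-0.12,0],
    [0.45,-0.12,0],
    [0.45,-0.12,0]
  ],
  "rotation": [
    [0,-0.02,0],
    [0,-0.01,0],
    [0,0,0],
    [0,0,0]
  ],
  "claw": [0,0,0,0]
}}

```text
time_s: 9.85
position: [0.5984, 0.1343, 0.1245]
tool_rot: [[-0.007, -0.268, -0.963], [0.006, -0.963, 0.268], [-1.0, -0.004, 0.009]]
ft_force: [-4.1, 1.6, 3.8]
grip_width: 0.0001
```

```bash
python3 - <<'E'
from h import *
T=np.load("T.npy")
s=env.observe();p=s['position'];print(p,w2b(T,p).round(1),s['ft_force'],s['grip_width'],s['tool_rot'].round(3))
cv2.imwrite("pics/w11.png",env.get_image("wrist")[:,:,::-1])
E
```

```text
[0.59840466 0.1343181  0.12447619] [[-37.3  89.6 124.5]] [-4.14638961  1.58578161  3.79128685] 7.970707722081092e-05 [[-0.007 -0.268 -0.963]
 [ 0.006 -0.963  0.268]
 [-1.    -0.004  0.009]]
```

View pics/w11.png

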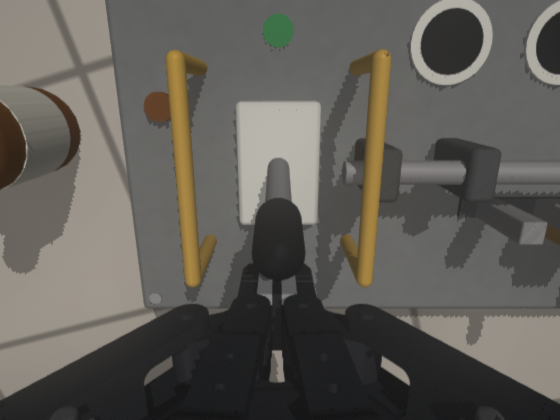

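The toggle is partway over and the force is already falling, so I'll keep pushing slowly.

Request:
{"name": "play_rows", "arguments": {
  "travel": [
    [0.45,-0.13,0],
    [0.45,-0.13,0],
    [0.45,-0.13,0],
    [0.45,-0.13,0]
  ],
  "rotation": [
    [0,0,0],
    [0,0,0],
    [0,0,0],
    [0,0,0]
  ],
  "claw": [0,0,0,0]
}}

```text
time_s: 10.23
position: [0.6178, 0.1289, 0.1239]
tool_rot: [[-0.008, -0.268, -0.963], [0.006, -0.963, 0.268], [-1.0, -0.004, 0.009]]
ft_force: [0.3, -0.2, 0.3]
grip_width: -0.0001
```

```bash
python3 - <<'E'
from h import *
T=np.load("T.npy")
s=env.observe();p=s['position'];print(p,w2b(T,p).round(1),s['ft_force'],s['grip_width'],s['tool_rot'].round(3))
cv2.imwrite("pics/w12.png",env.get_image("wrist")[:,:,::-1])
E
```

```text
[0.61778724 0.1288667  0.12388232] [[-17.1  89.5 123.9]] [ 0.30454632 -0.24472071  0.27412925] -5.659428868235937e-05 [[-0.008 -0.268 -0.963]
 [ 0.006 -0.963  0.268]
 [-1.    -0.004  0.009]]
```

View pics/w12.png

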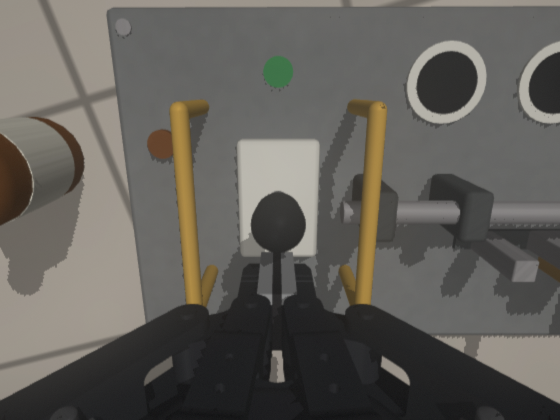

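```bash
python3 - <<'E'
from h import *
cv2.imwrite("pics/s13.png",cv2.resize(env.get_image("side")[190:310,185:385,::-1],None,fx=4,fy=4))
cv2.imwrite("pics/c13.png",cv2.resize(env.get_image("scene")[185:305,190:390,::-1],None,fx=4,fy=4))
print(env.observe()['position'],env.observe()['ft_force'])
E
```

```text
[0.6175697  0.1288249  0.12376916] [-0.76267321  0.03983276  0.09389637]
```

View pics/s13.png

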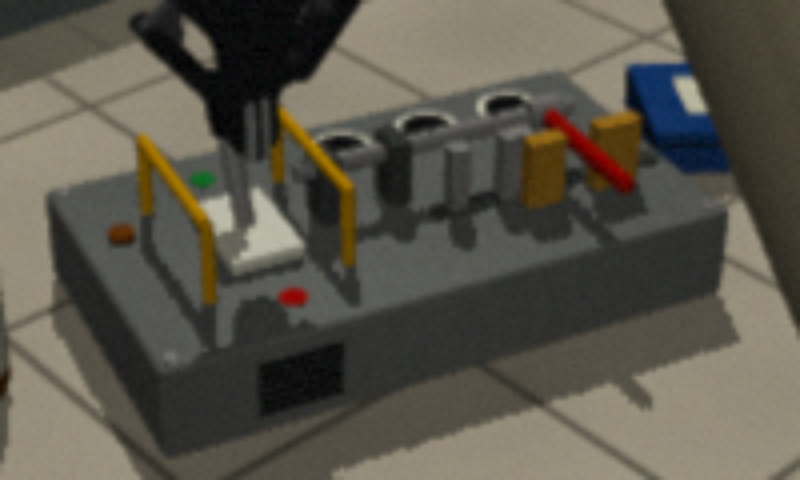

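View pics/c13.png

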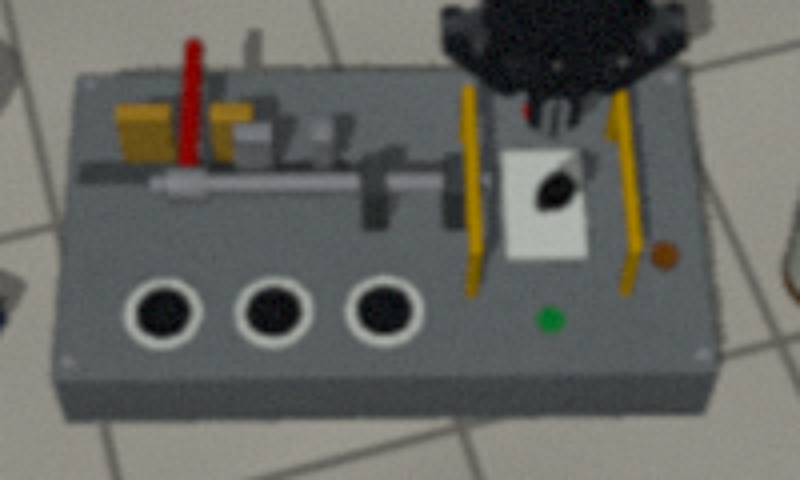

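The toggle has snapped over: in the scene crop the knob, at about (555, 190), now leans to +x and is clear of the fingers. I'll back away.

Request:
{"name": "play_rows", "arguments": {
  "travel": [
    [-1.5,0.4,0],
    [-2.5,0.67,0],
    [-2,0.5,0.5],
    [-1,0,3],
    [0,0,3.5],
    [0,0,3.5],
    [0,0,0],
    [0,0,0]
  ],
  "rotation": [
    [0,0,0],
    [0,0,0],
    [0,0,0],
    [0,0,0],
    [0,0,0],
    [0,0,0],
    [0,0,0],
    [0,0,0]
  ],
  "claw": [0,0,0,0,0,0,0,0]
}}

```text
time_s: 11.05
position: [0.5421, 0.1446, 0.2308]
tool_rot: [[-0.011, -0.269, -0.963], [0.005, -0.963, 0.269], [-1.0, -0.002, 0.012]]
ft_force: [-0.5, -0.4, -0.7]
grip_width: 0.0001
```

```bash
python3 - <<'E'
from h import *
T=np.load("T.npy")
print(env.observe()['position'],env.observe()['ft_force'],env.observe()['qvel'].round(2))
P=b2w(T,[[35,88,142.5],[-39,88,142.5]])
print((proj("scene",P)-[190,185])*4)
cv2.imwrite("pics/c14.png",env.get_image("scene")[:,:,::-1])
a=cv2.imread("pics/c14.png")
cv2.imwrite("pics/c14c.png",cv2.resize(a[180:310,130:430],None,fx=2.6,fy=2.6))
E
```

```text
[0.54208978 0.14464709 0.23078596] [-0.46047135 -0.40535408 -0.73135133] [ 0.19 -2.95 -3.98 -0.06  1.89 -0.13]
[[554.41733447 187.50318667]
 [545.56751902  69.81514199]]
```

View pics/c14c.png

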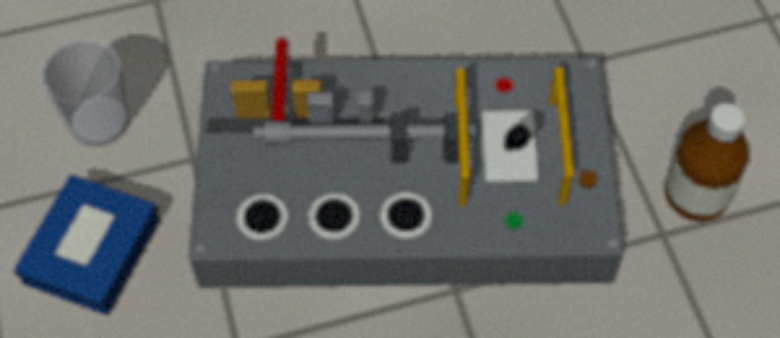

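The knob measures about (555, 190), against (554, 188) predicted for the on stop. The bolt is still drawn back with its handle down in the notch. The beaker, slide box and bottle stand where they were. I'll hand the job in.

```bash
python3 - <<'E'
from rig import env
print(env.close_job())
E
```

```text
the job is handed in; nothing more can be done
None
```

The power box is switched on and the job is handed in, with the last move ending at 11.1 s of the 51 s allowed.

- **Bolt:** I pinched the red handle, lifted it to about 0.65 rad, slid the bolt back about 54 mm and lowered the handle into the free notch. It bottomed out at about 17 N. After I let go, the pictures showed it sitting level between the two brass walls.
- **Toggle:** I pushed it slowly with the closed fingers. The push read about 9 N between moves and then fell to zero as it snapped over.
- **Last checks:** After the robot backed away, the knob was within about 1 pixel of where the "on" stop should appear. The bolt was still drawn back, and the bottle, beaker and slide box looked unmoved by eye.
- **Disagreements:** The cameras differed by 2–4 mm on the box's position. Estimates of the free notch ranged from about 54 to 58 mm, and a closer wrist-camera view before lowering settled it. The arm also drifted a few mm and 1–1.5° between rows, which I corrected as I went.

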